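# Start the annealing kiln

## Task

The annealing kiln on the glassworker's bench is loaded and ready. Turn the heat selector on its sloping control panel clockwise, click by click, to Medium (the mark with two dots); then press the red start plunger inside its hooded yellow guard straight in, fully down to its stop, keep it there for about a second, and let it spring back out. Leave the selector at Medium and the other things on the bench where they are.

Things in the scene. Friction and masses are not known exactly. Their poses are not given: they have to be found in the camera images.
- kiln: Grey steel bench kiln, fixed. Origin: on the bench under the middle of its sloping control panel; x runs from the panel's front to its back, y to the operator's left, z up. Kiln case to the right of the panel: y -160 to -460 mm, x -60 to +220 mm, 246 mm high, door and handle out to x -118 mm. Control pod: y -150 to +130 mm, x -61 to +130 mm.
- panel_mid (a point): Middle of the black control panel, on its surface, 88 mm above the bench. z points straight out of the panel, 35 degrees from vertical towards the operator; x up the slope, y to the operator's left. The panel is 150 mm (x) by 280 mm (y, -150 to +130); pod top behind it 131 mm above the bench. Ammeter and two lamps, up to 13 mm high, at y -140 to -85 mm.
- selector_grip (a point): Heat selector, an ivory pointer knob: point on its axis 28 mm out from the panel, 75 mm to the left (+y) of panel_mid, 110 mm from the plunger's axis. z = knob axis, out of the panel; x along the grip bar to its red-lined pointer end, turning with the knob. Bar 46 mm long (x), 15 mm wide (y), from 5.5 to 38 mm above the panel, on a skirt 48 mm across whose top is 5.5 mm above the panel.
- selector (a joint): Selector angle, rad, growing clockwise seen facing the panel: 0 Off (white bar), 0.524 Low (one yellow dot), 1.047 Medium (two dots), 1.571 High (three dots); pointer 45 and 15 degrees left, then 15 and 45 degrees right of straight up the slope. A spring pulls it into the nearest position from up to 0.2 rad away; each click takes about 0.06 N m. Starts at Off or Low.
- plunger_top (a point): Start plunger, red mushroom head 30 mm across, 10 mm thick: point at the centre of its top, 36 mm from the panel at rest, 35 mm right (-y) of panel_mid. z = its axis, out of the panel; x up the slope. Yellow guard round it: inner radius 32 mm, 44 mm high, open to the panel's front; at the back 67 mm high with a 48 mm wide lip reaching to 20 mm from the axis. Closed fingers fit in along the axis.
- plunger (a joint): How far the start plunger is pressed in, m: 0 out, 0.014 on its solid stop (head's top then 22 mm above the panel). A spring pushes it out: it starts to move at about 5 N and takes about 12 N at the stop.
- paddle_center (a point): Bystander: graphite paddle with a wooden handle, 200 x 50 x 14 mm, lying on the bench in front of the kiln; point at its middle.
- caliper_center (a point): Bystander: digital caliper, 160 x 55 x 14 mm, lying on the bench in front of the kiln; point at its middle.
- tweezers_center (a point): Bystander: steel tweezers, 165 x 30 x 10 mm, lying on the bench in front of the kiln; point at their middle.
- dish_center (a point): Bystander: white ceramic dish with glass marbles, 54 mm across and 14 mm high, standing on the flat top of the control pod behind the panel; point at its middle.
- bottle_center (a point): Bystander: amber bottle, 56 mm across and 120 mm high, standing to the left of the kiln; point half-way up.
- glasses_center (a point): Bystander: safety glasses with black temples, 140 x 140 x 42 mm, lying at the left of the bench; point at their middle.

How it is judged:
By the outcome, as a careful person would: the job done as asked, in the order asked, and still so for the second after the job is handed in, with the robot touching nothing.
It also fails if it takes over 42 s, if anything falls off the work surface, if the arm or the gripper's body presses on something with over 40 N, if the wrist force passes 120 N, or if a joint passes its speed limit or range.

## Robot

A 6-joint arm with a two-finger parallel gripper is mounted at the origin on the work surface. World frame = base frame: x ahead of the robot, y to its left, z up, the work surface at z = 0. Lengths are in m, angles in rad, forces in N, time in s.
With the tool pointing down it reaches from about 0.325 to 0.75 m from the base axis. Payload 7.6 kg.
Tool frame: the origin (TCP) lies at the very end of the fingers, on their centre line; the grasp point (between the pads) lies 19 mm behind it (manip.grip_depth is the distance from the TCP to the grasp point, in m); z points along the fingers, y is the line along which they close (so a half turn about z gives the same grasp; the last joint's range is limited). The gripper opens to 85 mm and grips with 20 to 120 N. Pads are 22 mm wide; open, the fingers measure 114 mm over their backs; the gripper's body (76 mm by 85 mm) begins 54 mm behind the grasp point. The pads swing forward as they close: fully open they stand 13 mm farther back than shut.
Start: joints at [-1.343, 0.052, 1.401, -0, 1.689, -0.07], TCP at [0.154, -0.502, 0.231] pointing down, gripper open.
Joint ranges: [-2.9, 2.9], [-0.91, 2.17], [0.12, 2.37], [-1.06, 4.2], [0.26, 2.73], [-2.93, 2.93]. Speed limits (rad/s): [2.57, 2.57, 3.01, 3.14, 3.14, 3.14].

## Interface

Orientations are given as a 3x3 rotation matrix whose columns are the frame's x, y, z axes.
In Python, from bench import manip gives the robot as it stands.
- The arm moves only by the tool play_rows, never from a script. Its argument "targets" is a list of rows, each a list of 7 numbers: the shift along the world's x, y, z normalised to -1 to 1, where 1 is 0.5 m, then the turn, a rotation vector about the world's x, y, z normalised to -1 to 1, where 1 is 120 degrees, then the gripper's target within -1 to 1 (shut at 1, half-way at 0, fully open at -1). In form: [[x, y, z, wx, wy, wz, claw], ...]. A call has exactly 8 rows; each row is the pose to reach, as a shift and turn from the pose commanded when the call began; what a row does not reach only later rows make up. A row lasts 1/12 s, in which the tool goes at most 41.7 mm and 7.16 degrees, less where a joint would pass 70% of its speed; a pose out of reach is approached as far as the arm can. A call with a number of a shift or a turn outside -1 to 1 is refused whole. A call with a gripper value outside its range is refused whole. The fingers move at their own pace and stop on an object; "squeeze" is the grip in N (left out, the last holds). Time passes only in rows, so rows that repeat a pose let the fingers close, or fill a call up. It gives the time, the measured TCP pose, the force, the opening and the grip force at its end, in the units of the state.
- manip.get_state(): the state, without advancing time (a new reading comes with each control period).
- manip.capture(name): name is "scene" or "top"; returns (picture, depth): 420x560x3 uint8, red, green, blue; 420x560 float32, m along the optical axis (not along the pixel's ray), 0 where there is no reading.
- manip.get_calibration(name): a dict with "mtx" (3x3 intrinsics, pixels), "rvec" (rotation vector, rad) and "tvec" (3), from world to camera coordinates, as OpenCV has them. Camera axes: x right, y down, z forward; pixel columns grow to the right and rows downward; lengths in m; the calibration is good to about 2 mm. A picture is of the moment at which its call begins. get_calibration takes no time and is no camera call.
- manip.job_done(): hands the job in; it is judged then, once.
Trained networks look in the newest picture that a camera, given by its name, has taken for a name from the list of things; names that differ only in an ending like _2 or _b are one class to them, and where a whole thing is asked for, a point or a joint stands for the part that bears it (a point fixed in the world has none). Each returns a list of dicts, best first, with "score" (0 to 1); they miss things now and then, are a little off and sometimes report something else, mostly with a low value. They report only what shows in the picture. A call takes as long as a camera call.
- manip.find_in(name, camera): "location" ([x, y, z] in m, in the coordinates of the camera as it stood for that picture, good to about 4 mm: the middle of the surface that is visible of it).
- manip.masks_of(name, camera): "region" (420x560 bool, what is visible of it).
- manip.landmark_of(name, camera): "location" ([x, y, z] in m, in the coordinates of the camera as it stood for that picture, good to about 4 mm: a listed point, or the origin of a listed thing).
The state is a dict: "time_s": time; "joints": joint angles; "dq": joint speeds; "joint_efforts": joint torques, N m; "position": TCP position; "ee_rot": TCP orientation; "force": force on the tool from outside, world axes, zero at the start; "ft_torque": the same for the moment, N m; "width": finger opening in m; "gripper_force": force on a finger pad.
Only numpy, scipy, OpenCV 4.12 (cv2) and the standard library are available. Lean on these libraries where they do the work, as an engineer would, in place of code of your own. Each camera call takes 0.05 s, during which the arm holds its last target. There are 200 camera calls.

## Working session

There is one attempt and no reset: what is moved stays moved. The work goes in short steps, Python scripts to look and compute and a tool call to move; the robot and the scene stay as the last step left them, time stands still between calls to the robot, and variables do not carry over. Pictures are saved under pics/ and viewed, at most 10 in all, crops included, and the job is handed in when it is done.

Besides the shell and the picture viewer there is one more tool, called as name(argument=value, ...), one argument or row to a line, values as JSON. play_rows: Moves the arm, as the interface text tells. Scaled input: -1 to 1 covers 0.5 m each way for a shift and 120 degrees each way for a turn. Its arguments: {"type":"object","properties":{"targets":{"type":"array","items":{"type":"array","items":{"type":"number","minimum":-1,"maximum":1}}},"squeeze":{"type":"number"}},"required":["targets"]}

```bash
mkdir -p pics
cat > h.py <<'E'
import numpy as np, cv2
from bench import manip
def w(cam,p):
    c=manip.get_calibration(cam); R=cv2.Rodrigues(np.array(c['rvec'],float))[0]
    return R.T@(np.array(p,float).ravel()-np.array(c['tvec'],float).ravel())
def px(cam,P):
    c=manip.get_calibration(cam)
    return cv2.projectPoints(np.array(P,float).reshape(-1,3),np.array(c['rvec'],float),np.array(c['tvec'],float),np.array(c['mtx'],float),None)[0].reshape(-1,2)
E
python3 - <<'E'
from h import *
np.set_printoptions(precision=4,suppress=True)
for c in ['scene','top']:
    im,d=manip.capture(c); cv2.imwrite(f'pics/{c}0.png',im[:,:,::-1]); np.save(f'pics/{c}_d.npy',d)
    for n in ['kiln','panel_mid','selector_grip','plunger_top','dish_center','bottle_center']:
        r=manip.landmark_of(n,c)
        for q in r[:2]: print(c,n,round(q['score'],2),w(c,q['location']),px(c,w(c,q['location'])))
print(manip.get_state())
E
```

```text
scene panel_mid 0.95 [0.6009 0.0995 0.0905] [[246.6855 216.2785]]
scene dish_center 0.9 [0.6928 0.0672 0.1382] [[208.4979 216.0569]]
scene bottle_center 0.78 [0.6436 0.3307 0.0598] [[333.8252 268.6167]]
top kiln 0.62 [0.6055 0.0952 0.0003] [[319.6329 202.5139]]
top panel_mid 0.87 [0.6047 0.0966 0.0874] [[322.4709 195.4983]]
top selector_grip 0.71 [0.5951 0.1718 0.107 ] [[284.4447 199.22  ]]
top plunger_top 0.54 [0.5815 0.0661 0.1173] [[340.2479 204.3617]]
top dish_center 0.98 [0.6955 0.0668 0.1414] [[339.2838 142.5877]]
top bottle_center 0.82 [0.6497 0.3265 0.0615] [[208.0607 178.026 ]]
{'time_s': 0.7, 'joints': array([-1.3433,  0.0522,  1.4007,  0.    ,  1.6886, -0.0703]), 'dq': array([ 0.0001, -0.0023,  0.0008,  0.0007,  0.0003, -0.0011]), 'joint_efforts': array([ -0.0016, -38.1455, -36.0259,  -0.0003,   0.0002,  -0.    ]), 'position': array([ 0.1541, -0.5019,  0.2314]), 'ee_rot': array([[ 0.956 ,  0.2934,  0.0001],
       [ 0.2934, -0.956 , -0.0002],
       [ 0.    ,  0.0002, -1.    ]]), 'force': array([-0.0698, -0.8297, -0.1737]), 'ft_torque': array([ 0.0212, -0.0205,  0.0105]), 'gripper_force': 0.0, 'width': 0.08531229671591409}
```

View pics/scene0.png

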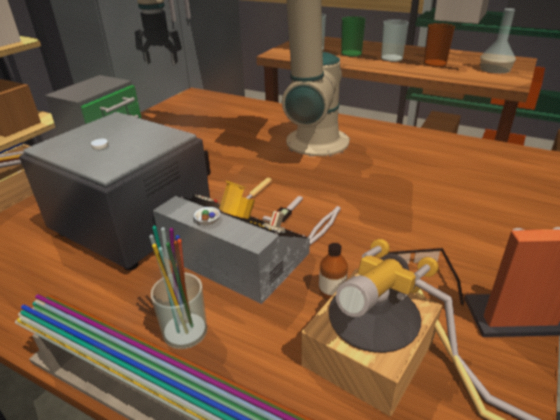

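View pics/top0.png

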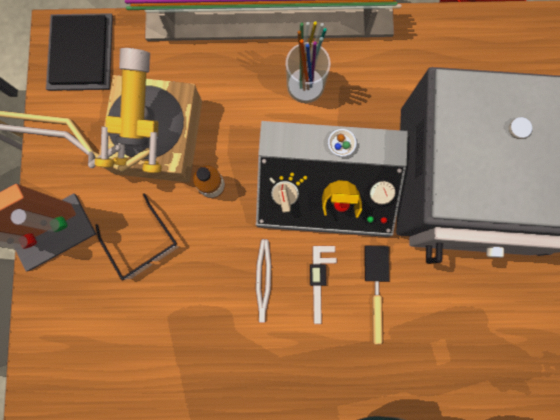

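The scene view is from behind. The top view shows the panel at about (330,195), the selector at (285,195) and the plunger with its guard at (342,200). Next I'll fit the panel's yaw and zoom in on the selector.

Run:
```python
from h import *
np.set_printoptions(precision=4,suppress=True)
im=cv2.imread('pics/top0.png'); d=np.load('pics/top_d.npy')
c=manip.get_calibration('top'); K=np.array(c['mtx']); R=cv2.Rodrigues(np.array(c['rvec'],float))[0]; t=np.array(c['tvec'],float).ravel()
v,u=np.mgrid[:420,:560]
P=np.stack([(u-K[0,2])/K[0,0]*d,(v-K[1,2])/K[1,1]*d,d],-1)
W=(P-t)@R
print('cam',-R.T@t,K[0,0])
roi=np.zeros(d.shape,bool); roi[120:250,240:412]=1
dark=(im.max(2)<60)&roi&(d>0)&(W[...,2]>.03)&(W[...,2]<.14)
X=W[dark]
for i in range(6):
    m=X.mean(0); n=np.linalg.svd(X-m,full_matrices=False)[2][2]; n*=np.sign(n[2]); r=(X-m)@n; X=X[abs(r)<max(.003,.012-.003*i)]
print('panel n',n,'tilt',np.degrees(np.arccos(n[2])),'yaw',np.degrees(np.arctan2(-n[1],-n[0])),len(X),r.std())
# pod top: z~.131
top=roi&(abs(W[...,2]-.131)<.008)&(v<165); T=W[top]
print('podtop z',np.median(T[:,2]),'rect',cv2.minAreaRect(T[:,:2].astype(np.float32)))
print('panel rect',cv2.minAreaRect(X[:,:2].astype(np.float32)))
cr=cv2.resize(im[150:240,250:410],None,fx=5,fy=5,interpolation=cv2.INTER_CUBIC); cv2.imwrite('pics/crop0.png',cr)
# points rising out of panel
h=(W-m)@n
for nm,(a,b,e,f) in dict(sel=(265,305,175,220),gd=(315,368,170,225)).items():
    q=roi&(h>.012)&(h<.08)&(u>a)&(u<b)&(v>e)&(v<f); print(nm,q.sum(),h[q].max(),W[q].mean(0),np.percentile(h[q],[50,80,95]))
    if nm=='sel':
        q&=h>.025; S=W[q]; print(S.mean(0),cv2.minAreaRect(S[:,:2].astype(np.float32)))
    print(h.shape)
np.save('pics/W.npy',W)
for l in ['selector','plunger']:
    for q in manip.masks_of(l,'top')[:2]:
        g=q['region']; print(l,q['score'],g.sum(),W[g].mean(0),u[g].min(),u[g].max(),v[g].min(),v[g].max())
```

```text
cam [0.439  0.1784 0.9848] 462.7316424755032
panel n [-0.5719  0.0532  0.8186] tilt 35.05193002780089 yaw -5.311879461489519 6159 0.0013054353202424892
podtop z 0.13130333822839682 rect ((0.6918517351150513, 0.07245320826768875), (0.2905978560447693, 0.08412165194749832), 85.26966857910156)
panel rect ((0.603297770023346, 0.07558304071426392), (0.29197177290916443, 0.11927211284637451), 84.42386627197266)
sel 234 0.04072630974718953 [0.5959 0.1717 0.1187] [0.037  0.0387 0.0396]
[0.593  0.172  0.1201] ((0.5938650369644165, 0.17173530161380768), (0.04388109967112541, 0.016485875472426414), 12.697928428649902)
(420, 560)
gd 781 0.07096152805231992 [0.5921 0.0629 0.1359] [0.0416 0.0663 0.0683]
(420, 560)
selector 0.75 431 [0.6043 0.171  0.1076] 274 296 182 210
selector 0.69 930 [0.4482 0.1007 0.0113] 310 336 245 323
```

View pics/crop0.png

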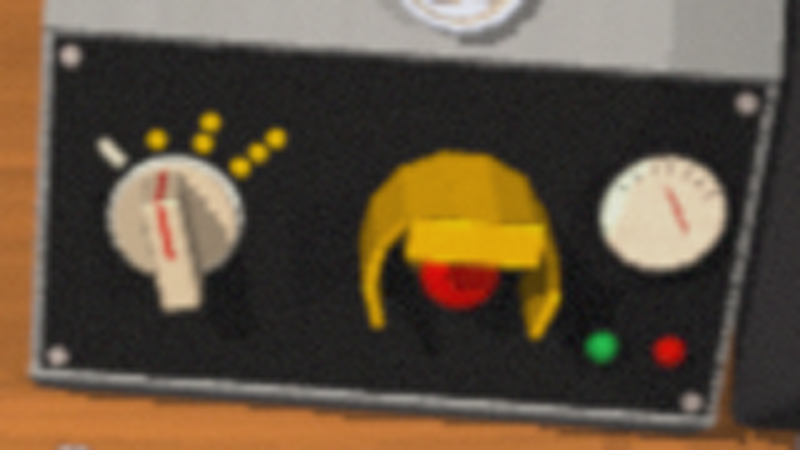

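The crop shows the knob pointer (top of the red line at crop (162,180)) aimed at the single dot (157,140). So the selector starts at Low and needs one 30° click. Next I'll register the panel frame from the screws and compute the goal poses.

```bash
cat >> h.py <<'E'
from scipy.spatial.transform import Rotation as Ro
yaw=np.radians(-5.2); s,c_=np.sin(np.radians(35)),np.cos(np.radians(35))
Z=Ro.from_euler('z',yaw).as_matrix()
n=Z@[-s,0,c_]; ux=Z@[c_,0,s]; uy=Z@[0,1,0]
def grip_R(deg_right):  # tool x along bar, deg right of upslope
    a=np.radians(deg_right); b=np.cos(a)*ux-np.sin(a)*uy; z=-n
    return np.stack([b,np.cross(z,b),z],1)
def cmd(p,R,st=None):
    st=st or manip.get_state()
    rv=Ro.from_matrix(R@np.array(st['ee_rot']).T).as_rotvec(degrees=True)
    return np.r_[(np.array(p)-st['position'])/.5, rv/120]
E
python3 - <<'E'
from h import *
np.set_printoptions(precision=4,suppress=True)
c=manip.get_calibration('top'); K=np.array(c['mtx']); R=cv2.Rodrigues(np.array(c['rvec'],float))[0]; t=np.array(c['tvec'],float).ravel(); C=-R.T@t
mid=np.array([.6047,.0966,.088])
def bp(u,v,h):
    r=R.T@np.linalg.inv(K)@[u,v,1]; return C+r*((mid+h*n-C)@n)/(r@n)
S=np.array([bp(250+x/5-.4,150+y/5-.4,0) for x,y in [(70,55),(747,103),(58,355),(692,402)]])
print(S); e=S[1]-S[0]; e2=S[3]-S[2]; print('yaw',[np.degrees(np.arctan2(q[0],-q[1])) for q in (e,e2)], 'len',np.linalg.norm(e),np.linalg.norm(e2),np.linalg.norm(S[2]-S[0]))
print('mid from screws',S.mean(0)+.01*uy)
# skirt circle centre, knob bar depth, guard
print('skirt->mid',bp(250+175/5-.4,150+216/5-.4,.0055)-.075*uy-.0055*n)
W=np.load('pics/W.npy'); h=(W-mid)@n; y=(W-mid)@uy; x=(W-mid)@ux
g=(h>.03)&(h<.08)&(y<.01)&(y>-.08)&(abs(x)<.05); print('guard y range',np.percentile(y[g],[1,50,99]),'x',np.percentile(x[g],[1,99]))
b=(h>.034)&(h<.045)&(abs(y-.075)<.03)&(abs(x)<.04); r=cv2.minAreaRect(np.stack([x[b],y[b]],1).astype(np.float32)); print('bar in panel xy',r, 'h',np.median(h[b]))
print(grip_R(-15)); print('rv deg',Ro.from_matrix(grip_R(-15)@manip.get_state()['ee_rot'].T).as_rotvec(degrees=True))
E
```

```text
[[ 0.6676  0.2104  0.1246]
 [ 0.6443 -0.0471  0.1247]
 [ 0.5618  0.2195  0.0503]
 [ 0.5382 -0.0376  0.0501]]
yaw [np.float64(-5.16622946001209), np.float64(-5.239222507359781)] len 0.25859186705637704 0.2581529094011379 0.12962660703423873
mid from screws [0.6039 0.0962 0.0874]
skirt->mid [0.6065 0.0962 0.0893]
guard y range [-0.0703 -0.035  -0.0008] x [-0.0169  0.0365]
bar in panel xy ((0.0011788979172706604, 0.0740852952003479), (0.04581701382994652, 0.014859159477055073), 14.921143531799316) h 0.03807490209895753
[[ 0.8114  0.1236  0.5712]
 [ 0.186  -0.9812 -0.052 ]
 [ 0.554   0.1485 -0.8192]]
rv deg [ -0.9541 -35.009   -7.0343]
```

```bash
cat >> h.py <<'E'
mid=np.array([.6047,.0962,.088]); sel=mid+.0748*uy+.0004*ux; plu=mid-.035*uy
E
python3 - <<'E'
from h import *
np.set_printoptions(precision=4,suppress=True)
for h in (.12,.06,.014): print(h, sel+h*n, cmd(sel+h*n,grip_R(-15)))
print('n',n)
E
```

```text
0.12 [0.5433 0.1769 0.1865] [ 0.7784  1.3576 -0.0896 -0.008  -0.2917 -0.0586]
0.06 [0.5775 0.1738 0.1374] [ 0.8469  1.3514 -0.1879 -0.008  -0.2917 -0.0586]
0.014 [0.6038 0.1714 0.0997] [ 0.8994  1.3466 -0.2633 -0.008  -0.2917 -0.0586]
n [-0.5712  0.052   0.8192]
```

play_rows(
  targets=[
    [0.04,0.07,0.03,0,0,0,0],
    [0.08,0.14,0.06,0,0,0,0],
    [0.12,0.21,0.09,0,0,0,0],
    [0.16,0.28,0.12,0,0,0,0],
    [0.2,0.35,0.15,0,0,0,0],
    [0.24,0.42,0.16,0,0,0,0],
    [0.28,0.49,0.16,0,0,0,0],
    [0.32,0.56,0.16,0,0,0,0],
  ],
  squeeze=30,
)

```text
time_s: 1.47
position: [0.3132, -0.2226, 0.3123]
ee_rot: [[0.956, 0.293, 0.002], [0.293, -0.956, -0.002], [0.001, 0.002, -1.0]]
force: [0.4, -0.0, -0.2]
width: 0.0429
gripper_force: 0.0
```

play_rows(
  targets=[
    [0.05,0.07,0,0,-0.02,0,0],
    [0.1,0.14,0,0,-0.05,-0.01,0],
    [0.15,0.21,0,0,-0.09,-0.02,0],
    [0.2,0.28,0,0,-0.13,-0.03,0],
    [0.25,0.35,0,-0.01,-0.17,-0.04,0],
    [0.3,0.42,0,-0.01,-0.22,-0.05,0],
    [0.35,0.48,0,-0.01,-0.27,-0.06,0],
    [0.4,0.54,-0.02,-0.01,-0.29,-0.06,0],
  ],
)

```text
time_s: 2.13
position: [0.5107, 0.0452, 0.3049]
ee_rot: [[0.808, 0.119, 0.576], [0.184, -0.981, -0.055], [0.559, 0.151, -0.815]]
force: [0.5, -1.9, 0.8]
width: 0.0431
gripper_force: 0.0
```

Run:
```python
from h import *
np.set_printoptions(precision=4,suppress=True)
st=manip.get_state(); print(st['time_s'],st['position'],st['joints'],st['width'],st['force'])
for h in (.12,.06,.014): print(h, cmd(sel+h*n,grip_R(-15),st))
```

```text
2.1333 [0.5107 0.0452 0.3049] [ 0.0676 -0.4546  1.7948 -0.1011  1.1918  1.4782] 0.04309953819840238 [ 0.5408 -1.8828  0.7913]
0.12 [ 0.0651  0.2634 -0.2366  0.0006  0.0032  0.0016]
0.06 [ 0.1336  0.2572 -0.3349  0.0006  0.0032  0.0016]
0.014 [ 0.1862  0.2524 -0.4103  0.0006  0.0032  0.0016]
```

play_rows(
  targets=[
    [0.01,0.06,-0.05,0,0,0,0],
    [0.03,0.12,-0.1,0,0,0,0],
    [0.04,0.18,-0.15,0,0,0,0],
    [0.05,0.24,-0.2,0,0,0,0],
    [0.06,0.26,-0.235,0,0,0,0],
    [0.06,0.26,-0.235,0,0,0,0],
    [0.06,0.26,-0.235,0,0,0,0],
    [0.06,0.26,-0.235,0,0,0,0],
  ],
)

```text
time_s: 2.8
position: [0.5407, 0.1722, 0.1863]
ee_rot: [[0.813, 0.119, 0.569], [0.184, -0.981, -0.057], [0.552, 0.151, -0.82]]
force: [0.7, -0.5, 0.2]
width: 0.0429
gripper_force: 0.0
```

Run:
```python
from h import *
np.set_printoptions(precision=4,suppress=True)
st=manip.get_state(); print(st['time_s'],st['position'],st['width'],st['force'])
for h in (.12,.06,.014): print(h, cmd(sel+h*n,grip_R(-15),st))
im,d=manip.capture('top'); cv2.imwrite('pics/crop1.png',cv2.resize(im[110:270,230:430],None,fx=3.5,fy=3.5)[:,:,::-1])
```

```text
2.8 [0.5407 0.1722 0.1863] 0.04286035228022252 [ 0.6525 -0.4554  0.2426]
0.12 [ 0.0051  0.0094  0.0004  0.0012 -0.0009  0.0022]
0.06 [ 0.0736  0.0031 -0.0979  0.0012 -0.0009  0.0022]
0.014 [ 0.1262 -0.0017 -0.1733  0.0012 -0.0009  0.0022]
```

View pics/crop1.png

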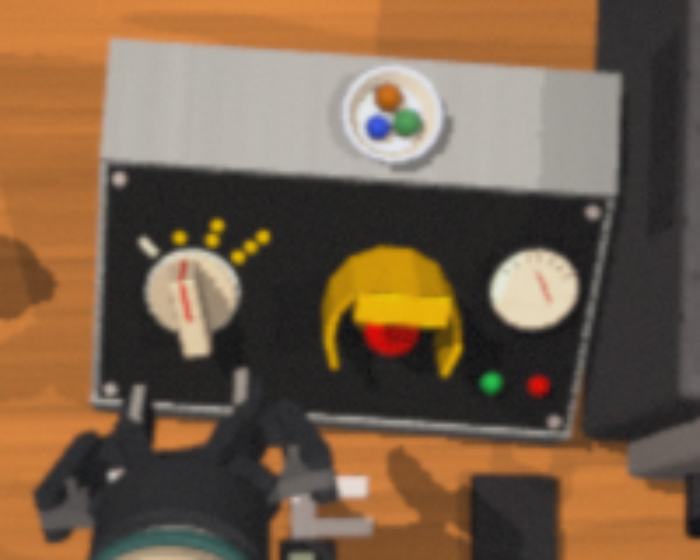

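The fingertips at crop (138,390) and (240,370) straddle the bar's line at (195,350), so the alignment is good. Going in and closing.

play_rows(
  targets=[
    [0.01,0.009,-0.01,0,0,0,0],
    [0.04,0.006,-0.05,0,0,0,0],
    [0.07,0.003,-0.09,0,0,0,0],
    [0.09,0.001,-0.12,0,0,0,0],
    [0.11,-0.001,-0.15,0,0,0,0],
    [0.126,-0.002,-0.173,0,0,0,0],
    [0.126,-0.002,-0.173,0,0,0,0],
    [0.126,-0.002,-0.173,0,0,0,0],
  ],
)

```text
time_s: 3.52
position: [0.6035, 0.1711, 0.0983]
ee_rot: [[0.815, 0.119, 0.568], [0.183, -0.981, -0.057], [0.55, 0.151, -0.821]]
force: [-0.3, -0.8, 0.1]
width: 0.0428
gripper_force: 0.0
```

play_rows(
  targets=[
    [0,0,0,0,0,0,0.3],
    [0,0,0,0,0,0,0.6],
    [0,0,0,0,0,0,0.9],
    [0,0,0,0,0,0,1],
    [0,0,0,0,0,0,1],
    [0,0,0,0,0,0,1],
    [0,0,0,0,0,0,1],
    [0,0,0,0,0,0,1],
  ],
)

```text
time_s: 4.18
position: [0.6035, 0.1727, 0.0999]
ee_rot: [[0.813, 0.121, 0.57], [0.184, -0.981, -0.055], [0.553, 0.15, -0.82]]
force: [-5.0, 3.2, 5.7]
width: 0.0144
gripper_force: 31.9
```

Run:
```python
from h import *
np.set_printoptions(precision=4,suppress=True)
st=manip.get_state(); print(st['time_s'],st['width'],st['gripper_force'],'f n,ux,uy',[round(float(st['force']@a),1) for a in(n,ux,uy)],st['ft_torque']@n)
e=st['position']-mid; print('panel xyz',e@ux,e@uy,e@n)
print('turn cmd -30,-33 deg:',-n*30/120,-n*33/120)
```

```text
4.1833 0.014438560776277672 31.86064124107361 f n,ux,uy [7.7, -1.0, 2.7] -0.0416598917924568
panel xyz 0.00017730963239617585 0.07606479024341477 0.014434361493989741
turn cmd -30,-33 deg: [ 0.1428 -0.013  -0.2048] [ 0.1571 -0.0143 -0.2253]
```

play_rows(
  targets=[
    [0,0,0,0.024,-0.002,-0.034,1],
    [0,0,0,0.048,-0.004,-0.068,1],
    [0,0,0,0.071,-0.006,-0.102,1],
    [0,0,0,0.095,-0.009,-0.137,1],
    [0,0,0,0.119,-0.011,-0.171,1],
    [0,0,0,0.146,-0.013,-0.209,1],
    [0,0,0,0.146,-0.013,-0.209,1],
    [0,0,0,0.146,-0.013,-0.209,1],
  ],
)

```text
time_s: 4.85
position: [0.6034, 0.1718, 0.0999]
ee_rot: [[0.763, -0.31, 0.567], [-0.342, -0.938, -0.053], [0.549, -0.153, -0.822]]
force: [-7.7, -0.8, 6.7]
width: 0.0147
gripper_force: 32.3
```

Run:
```python
from h import *
np.set_printoptions(precision=4,suppress=True)
st=manip.get_state(); print(st['time_s'],st['width'],st['gripper_force'],'f n,ux,uy',[round(float(st['force']@a),1) for a in(n,ux,uy)],st['ft_torque']@n)
b=st['ee_rot'][:,0]; print('deg right',np.degrees(np.arctan2(-b@uy,b@ux)))
```

```text
4.85 0.01472483037089719 32.2914844751358 f n,ux,uy [9.9, -2.4, -1.5] 0.022584088966028343
deg right 15.746507363462653
```

play_rows(
  targets=[
    [0,0,0,0,0,0,0.3],
    [0,0,0,0,0,0,0],
    [0,0,0,0,0,0,0],
    [0,0,0,0,0,0,0],
    [-0.03,0.003,0.043,0,0,0,0],
    [-0.06,0.005,0.086,0,0,0,0],
    [-0.1,0.009,0.143,0,0,0,0],
    [-0.14,0.013,0.2,0,0,0,0],
  ],
)

```text
time_s: 5.52
position: [0.5321, 0.1779, 0.1983]
ee_rot: [[0.765, -0.311, 0.565], [-0.341, -0.938, -0.054], [0.547, -0.151, -0.824]]
force: [0.9, 0.9, 1.9]
width: 0.0423
gripper_force: 0.0
```

Run:
```python
from h import *
np.set_printoptions(precision=4,suppress=True)
st=manip.get_state(); print(st['time_s'],st['width'],st['position'])
im,d=manip.capture('top'); cv2.imwrite('pics/crop2.png',cv2.resize(im[110:270,230:430],None,fx=3.5,fy=3.5)[:,:,::-1])
for a in (0,90,-90):
  for h in (.14,.10,.05): print(a,h,cmd(plu+h*n,grip_R(a),st))
```

```text
5.5167 0.042334319353792324 [0.5321 0.1779 0.1983]
0 0.14 [-0.0212 -0.2186  0.0087 -0.0736  0.0032  0.1083]
0 0.1 [ 0.0245 -0.2228 -0.0569 -0.0736  0.0032  0.1083]
0 0.05 [ 0.0817 -0.228  -0.1388 -0.0736  0.0032  0.1083]
90 0.14 [-0.0212 -0.2186  0.0087  0.3523 -0.0361 -0.5078]
90 0.1 [ 0.0245 -0.2228 -0.0569  0.3523 -0.0361 -0.5078]
90 0.05 [ 0.0817 -0.228  -0.1388  0.3523 -0.0361 -0.5078]
-90 0.14 [-0.0212 -0.2186  0.0087 -0.4998  0.0442  0.7241]
-90 0.1 [ 0.0245 -0.2228 -0.0569 -0.4998  0.0442  0.7241]
-90 0.05 [ 0.0817 -0.228  -0.1388 -0.4998  0.0442  0.7241]
```

View pics/crop2.png

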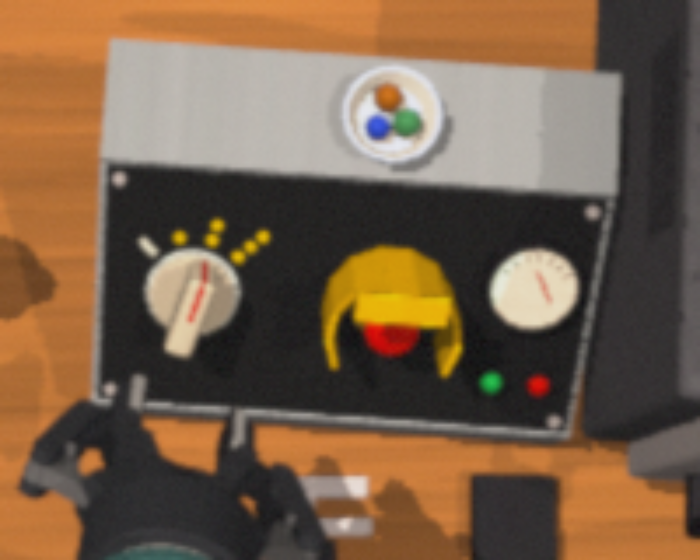

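The pointer now sits at the two dots, so the selector is at Medium. Moving to the plunger with the fingers shut.

play_rows(
  targets=[
    [-0.003,-0.03,0.001,-0.01,0,0.015,1],
    [-0.006,-0.06,0.003,-0.02,0,0.03,1],
    [-0.009,-0.09,0.004,-0.03,0.001,0.045,1],
    [-0.012,-0.12,0.005,-0.04,0.002,0.06,1],
    [-0.015,-0.15,0.006,-0.05,0.002,0.075,1],
    [-0.018,-0.18,0.007,-0.06,0.003,0.09,1],
    [-0.02,-0.218,0.009,-0.074,0.003,0.108,1],
    [-0.02,-0.218,0.009,-0.074,0.003,0.108,1],
  ],
)

```text
time_s: 6.23
position: [0.5232, 0.0671, 0.2029]
ee_rot: [[0.814, -0.091, 0.573], [-0.074, -0.996, -0.054], [0.576, 0.002, -0.818]]
force: [-0.7, 0.1, 0.1]
width: -0.0003
gripper_force: 0.0
```

Run:
```python
from h import *
np.set_printoptions(precision=4,suppress=True)
st=manip.get_state(); print(st['time_s'],st['width'],st['position'])
for h in (.10,.05,.04): print(h,cmd(plu-.002*ux+h*n,grip_R(0),st))
```

```text
6.2333 -0.00034495102441535594 [0.5232 0.0671 0.2029]
0.1 [ 0.0392 -0.0007 -0.0682  0.0009  0.0012  0.0002]
0.05 [ 0.0963 -0.0059 -0.1501  0.0009  0.0012  0.0002]
0.04 [ 0.1078 -0.007  -0.1665  0.0009  0.0012  0.0002]
```

play_rows(
  targets=[
    [0.015,0,-0.03,0,0,0,1],
    [0.039,-0.001,-0.068,0,0,0,1],
    [0.05,-0.002,-0.084,0,0,0,1],
    [0.065,-0.003,-0.105,0,0,0,1],
    [0.08,-0.004,-0.127,0,0,0,1],
    [0.096,-0.006,-0.15,0,0,0,1],
    [0.104,-0.007,-0.162,0,0,0,1],
    [0.104,-0.007,-0.162,0,0,0,1],
  ],
)

```text
time_s: 6.9
position: [0.5749, 0.0659, 0.1196]
ee_rot: [[0.816, -0.091, 0.57], [-0.075, -0.996, -0.052], [0.573, -0.0, -0.82]]
force: [-0.4, 0.3, 0.3]
width: -0.0
gripper_force: 0.0
```

Run:
```python
from h import *
np.set_printoptions(precision=4,suppress=True)
st=manip.get_state(); e=st['position']-mid; print(st['time_s'],'panel',e@ux,e@uy,e@n,'f',[round(float(st['force']@a),1) for a in(n,ux,uy)])
im,d=manip.capture('top'); cv2.imwrite('pics/crop3.png',cv2.resize(im[110:270,230:430],None,fx=3.5,fy=3.5)[:,:,::-1])
for h in (.036,.028,.024,.022,.020): print(h,cmd(plu-.002*ux+h*n,grip_R(0),st))
```

```text
6.9 panel -0.003955043899952895 -0.032854716926101445 0.04138996961057383 f [0.5, -0.2, 0.3]
0.036 [ 0.009  -0.0051 -0.0066 -0.0001 -0.0006  0.0001]
0.028 [ 0.0181 -0.006  -0.0197 -0.0001 -0.0006  0.0001]
0.024 [ 0.0227 -0.0064 -0.0262 -0.0001 -0.0006  0.0001]
0.022 [ 0.025  -0.0066 -0.0295 -0.0001 -0.0006  0.0001]
0.02 [ 0.0272 -0.0068 -0.0328 -0.0001 -0.0006  0.0001]
```

View pics/crop3.png

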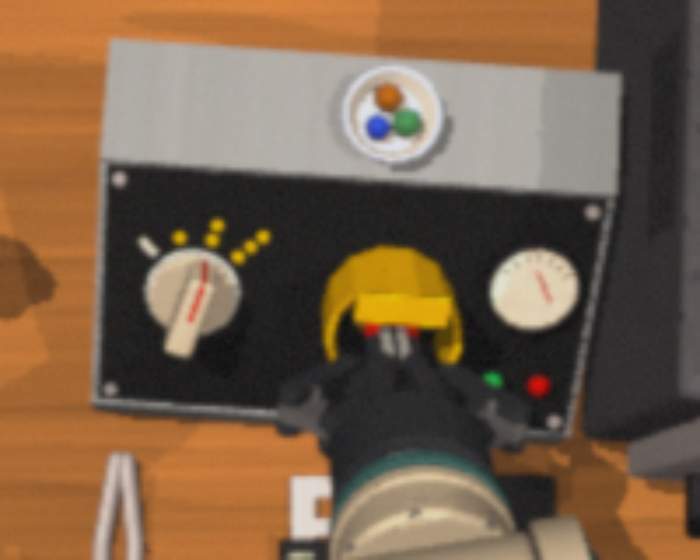

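The fingers at crop (395,342) are centred on the red head, inside the guard. Now pressing in steps.

play_rows(
  targets=[
    [0.005,-0.003,-0.003,0,0,0,1],
    [0.009,-0.005,-0.007,0,0,0,1],
    [0.012,-0.005,-0.011,0,0,0,1],
    [0.015,-0.006,-0.015,0,0,0,1],
    [0.018,-0.006,-0.02,0,0,0,1],
    [0.021,-0.006,-0.024,0,0,0,1],
    [0.023,-0.006,-0.026,0,0,0,1],
    [0.023,-0.006,-0.026,0,0,0,1],
  ],
)

```text
time_s: 7.62
position: [0.5872, 0.0627, 0.1096]
ee_rot: [[0.814, -0.091, 0.574], [-0.074, -0.996, -0.052], [0.576, -0.0, -0.817]]
force: [-6.5, -0.4, 8.3]
width: -0.0004
gripper_force: 5.1
```

Run:
```python
from h import *
np.set_printoptions(precision=4,suppress=True)
st=manip.get_state(); e=st['position']-mid; print(st['time_s'],'panel',e@ux,e@uy,e@n,'f',[round(float(st['force']@a),1) for a in(n,ux,uy)])
print(-n*.002/.5)
```

```text
7.6167 panel 0.0006120236684524823 -0.0349238020745154 0.025952345768335425 f [10.5, -0.5, -1.0]
[ 0.0023 -0.0002 -0.0033]
```

play_rows(
  targets=[
    [0.001,0,-0.002,0,0,0,1],
    [0.002,0,-0.003,0,0,0,1],
    [0.003,0,-0.005,0,0,0,1],
    [0.004,0,-0.006,0,0,0,1],
    [0.005,0,-0.008,0,0,0,1],
    [0.005,0,-0.008,0,0,0,1],
    [0.005,0,-0.008,0,0,0,1],
    [0.005,0,-0.008,0,0,0,1],
  ],
)

```text
time_s: 8.28
position: [0.5892, 0.0626, 0.1071]
ee_rot: [[0.814, -0.091, 0.574], [-0.074, -0.996, -0.052], [0.576, 0.0, -0.817]]
force: [-26.9, -1.4, 22.3]
width: 0.0
gripper_force: 16.5
```

Run:
```python
from h import *
np.set_printoptions(precision=4,suppress=True)
st=manip.get_state(); e=st['position']-mid; print(st['time_s'],'panel',e@ux,e@uy,e@n,'f',[round(float(st['force']@a),1) for a in(n,ux,uy)])
```

```text
8.2833 panel 0.0008051882387970187 -0.034855334188153266 0.02271152014560915 f [33.5, -9.1, -3.8]
```

33 N against an expected 12 N from the spring means it's on the stop. I'll hold a little longer, then release.

play_rows(
  targets=[
    [-0.001,0,0.001,0,0,0,1],
    [-0.001,0,0.001,0,0,0,1],
    [-0.001,0,0.001,0,0,0,1],
    [-0.001,0,0.001,0,0,0,1],
    [-0.001,0,0.001,0,0,0,1],
    [-0.001,0,0.001,0,0,0,1],
    [-0.001,0,0.001,0,0,0,1],
    [-0.001,0,0.001,0,0,0,1],
  ],
)

```text
time_s: 8.95
position: [0.589, 0.0626, 0.1071]
ee_rot: [[0.814, -0.091, 0.574], [-0.074, -0.996, -0.052], [0.577, -0.0, -0.817]]
force: [-16.8, -2.3, 14.8]
width: -0.0
gripper_force: 10.5
```

play_rows(
  targets=[
    [0,0,0,0,0,0,1],
    [-0.014,0.001,0.02,0,0,0,1],
    [-0.03,0.003,0.043,0,0,0,1],
    [-0.05,0.005,0.072,0,0,0,1],
    [-0.08,0.007,0.115,0,0,0,1],
    [-0.11,0.01,0.158,0,0,0,1],
    [-0.14,0.013,0.201,0,0,0,1],
    [-0.16,0.015,0.23,0,0,0,1],
  ],
)

```text
time_s: 9.62
position: [0.5082, 0.0704, 0.2225]
ee_rot: [[0.813, -0.09, 0.575], [-0.074, -0.996, -0.051], [0.577, -0.001, -0.817]]
force: [-0.1, 0.5, 1.2]
width: 0.0001
gripper_force: 0.0
```

play_rows(
  targets=[
    [-0.04,0,0.03,0,0,0,1],
    [-0.08,0,0.06,0,0,0,1],
    [-0.12,0,0.08,0,0,0,1],
    [-0.16,0,0.1,0,0,0,1],
    [-0.2,0,0.1,0,0,0,1],
    [-0.2,0,0.1,0,0,0,1],
    [-0.2,0,0.1,0,0,0,1],
    [-0.2,0,0.1,0,0,0,1],
  ],
)

```text
time_s: 10.28
position: [0.4091, 0.0703, 0.27]
ee_rot: [[0.815, -0.09, 0.573], [-0.074, -0.996, -0.052], [0.575, -0.0, -0.818]]
force: [-0.9, 0.0, -0.2]
width: 0.0001
gripper_force: 0.0
```

Run:
```python
from h import *
im,d=manip.capture('top'); cv2.imwrite('pics/crop4.png',cv2.resize(im[110:270,230:430],None,fx=3.5,fy=3.5)[:,:,::-1])
c=manip.get_calibration('top'); K=np.array(c['mtx']); R=cv2.Rodrigues(np.array(c['rvec'],float))[0]; t=np.array(c['tvec'],float).ravel()
v,u=np.mgrid[:420,:560]; W=(np.stack([(u-K[0,2])/K[0,0]*d,(v-K[1,2])/K[1,1]*d,d],-1)-t)@R
q=W-mid; red=(im[...,0]>120)&(im[...,1]<60)&(abs(q@uy+.035)<.015)&(abs(q@ux)<.03); print('head h',red.sum(),np.median((q@n)[red]))
W=np.load('pics/W.npy'); q=W-mid; print('before',np.median((q@n)[red]))
```

```text
head h 96 0.03572927383452912
before 0.03587078885202449
```

View pics/crop4.png

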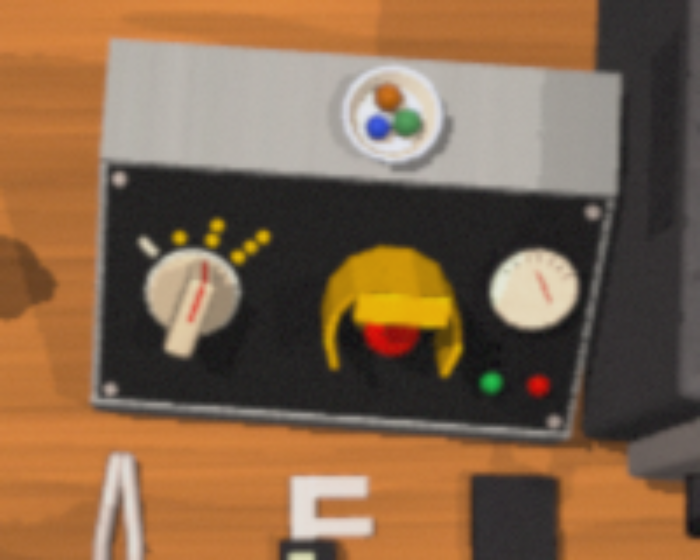

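```bash
python3 -c "from bench import manip; print(manip.job_done())"
```

```text
the job is handed in; nothing more can be done
None
```

The job is handed in at about 10 s of robot time: selector turned one click from Low to Medium, then the start plunger pressed to its stop, held for about a second, and back out to its rest height; nothing else on or near the panel looked moved in the last picture, which doesn't show the bottle or glasses.

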